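Seat a drilling template on its locating pin

TASK

Pick up the aluminium drilling template by its black handle and lay it on the drilling fixture with its hole side along the fence; slide it lightly along the fence over the locating pin until the pin finds the large hole and the template drops fully home, flat on the bed, then let go of it. The pin can be clamped anywhere along the slot, so feel for it and never press or shove the template hard against the pin, bed or fence. Leave the other things on the bench where they are.

Things in the scene. Friction and masses are not known exactly. Their poses are not given: they have to be found in the camera images.
- fixture: Drilling fixture, fixed to the bench: grey base 150 mm (x) by 190 mm (y) with a flat steel bed, top 30 mm above the bench, a slot along y in the bed with one upright locating pin in it, and an aluminium fence bar along its +x side. Origin: centre of the underside; z up. The slot's line is at x = +17 mm.
- slot (a point): Midpoint of the slot (11 mm wide, along y) at the height of the bed's top; axes as the fixture's. A steel pin, 10 mm in diameter, stands 9 mm above the bed (last 1.5 mm bevelled), clamped immovably in the slot at x = 0. Its place along the slot differs each time and is NOT measured: anywhere from y = -20 to +20 mm of this point.
- fence (a point): Middle of the fence's inner face, at its top edge: 24.5 mm in +x from the slot's line, 24 mm above the bed. The fence runs 190 mm along the fixture's y, its upright face looks to -x, it is 18 mm thick. Axes as the fixture's.
- template: Loose drilling template, flat on the bench: aluminium plate 90 mm (x) by 100 mm (y) by 8 mm thick, 0.19 to 0.31 kg, with one large hole, four small brass drill bushes (too small for the pin) and a black handle. Origin: centre of the plate's underside; z up. Its +x edge, the long one nearest the hole, goes along the fence; it can seat no other way round.
- hole (a point): Centre of the template's large through hole (14 mm in diameter), at the plate's underside: x = +21.5 mm, y = 0 in the template, 23.5 mm from its +x edge. Axes as the template's. Seated on the pin there is 2 mm of room round the pin and 1 mm to the fence.
- handle (a point): Centre of the template's handle: an upright black block 16 mm thick (x), 60 mm long (y), from the plate's top (8 mm) up to 44 mm above the plate's underside. This point is 26 mm above the underside, at x = -16 mm, y = 0 in the template. Axes as the template's. Grip it from above, across the 16 mm.
- spray_can: Bystander: spray can, 58 mm in diameter, 170 mm tall, standing. Origin: centre of its underside.
- wrench: Bystander: steel wrench lying on the bench. Origin at its underside.
- screwdriver: Bystander: screwdriver lying on the bench. Origin at its underside.
- parts_tray: Bystander: black open parts tray 140 by 100 mm, 35 mm high. Origin: centre of its underside.
- bush: Bystander: short steel tube 26 mm in diameter, 22 mm high, standing between fixture and template. Origin: centre of its underside.
- bracket: Bystander: dark steel angle bracket 50 by 40 mm, 50 mm high. Origin: centre of its underside.
- jar: Bystander: clear jar with black lid, 60 mm in diameter, 75 mm high. Origin: centre of its underside.
Things that resemble listed ones, but are neither listed nor needed, are in the scene too. Leave any blue or purple look-alike of the template alone.

How it is judged (in metres and radians):
On the way, in this order (a step that is already met when the one before it is completed fails the run):
1. the template is lifted off the bench (height (world z) of template above 0.04 m), for 0.1 s.
2. the template is down on the pin, flat on the bed (z of hole in the frame of slot below 0.002 m and x of hole in the frame of slot between -0.004 and 0.004 m and y of hole in the frame of slot between -0.026 and 0.026 m and angle between template's own z axis and vertical below 0.035 rad and angle between the y axis of template and the y axis of fixture, either way round below 0.07 rad), for 0.2 s.
At the end, for the whole second after the job is handed in: The template is flat (0.035 rad) and fully down on the bed over the pin: hole within 2 mm of the bed's height, 4 mm of the slot's line and 26 mm of its midpoint along it, its edge along the fence within 0.07 rad; at rest and released (all of step 2 and linear speed of template below 0.01 m/s and contact force between the fingers and template below 0.1 N); the robot touches nothing.
It fails at once if the template was pressed on the fixture (bed, pin or fence) with more than 40 N (contact force between template and fixture above 40 N).
It fails at once if a bystander was moved by more than 40 mm (distance of any of spray_can, wrench, screwdriver, parts_tray, bush, bracket, jar from where it was at the start of the episode above 0.04 m).
It also fails if it takes over 64 s, if anything falls off the work surface, if the arm or the gripper's body presses on something with over 40 N, if the wrist force passes 120 N, or if a joint passes its speed limit or range.

ROBOT

A 6-joint arm with a two-finger parallel gripper is mounted at the origin on the work surface. World frame = base frame: x ahead of the robot, y to its left, z up, the work surface at z = 0. Lengths are in mm, angles in degrees, forces in N, time in s.
With the tool pointing down it reaches from about 300 to 850 mm from the base axis. Payload 4.2 kg.
Tool frame: the origin (TCP) lies between the finger pads; the fingertips stand ahead of it and the grasp point (between the pads) lies 3 mm ahead of it (nose_length is the z of the fingertips in the tool frame, in mm); z points along the fingers, y is the line along which they close (so a half turn about z gives the same grasp; the last joint's range is limited). The gripper opens to 91 mm and grips with 3 to 60 N. Pads are 32 mm wide; open, the fingers measure 118 mm over their backs; the gripper's body (76 mm by 178 mm) begins 60 mm behind the grasp point.
Start: joints at [72.021, 18.312, 89.639, -0, 72.044, -1.146], TCP at [166.517, 550.375, 235.976] pointing down, gripper open.
Joint ranges: [-177.97, 177.97], [-48.28, 115.42], [12.27, 149.76], [-77.06, 257.06], [2.81, 150.46], [-146.56, 146.56]. Speed limits (degrees/s): [147.25, 147.25, 180, 180, 180, 180].

INTERFACE

Orientations are given as [roll, pitch, yaw] about the fixed x, y, z axes, in that order (R = Rz(yaw) Ry(pitch) Rx(roll)).
In Python, from workcell import state, grab_frame, camera_params, job_done, nose_length gives the robot as it stands.
- The arm moves only by the tool step_arm, never from a script. Its argument "plan" is a list that holds one entry, the list of rows, each a list of 5 numbers: the shift along the tool's x, y, z in cm, then the turn about the tool's z in rad, then the opening, from 0 (shut) to 1 (fully open). In form: [[[x, y, z, turn, gripper], ...]]. A call has 1 to 20 rows; each row is the pose to reach, as a shift and turn from the pose commanded when the call began, along the tool's axes at that moment; what a row does not reach only later rows make up. A row lasts 1/8 s, in which the tool goes at most 62.5 mm and 10.7 degrees, less where a joint would pass 70% of its speed; a pose out of reach is approached as far as the arm can. A call with a gripper value outside its range is refused whole. The fingers move at their own pace and stop on an object; "newtons" is the grip in N (left out, the last holds). Time passes only in rows, so rows that repeat a pose let the fingers close. It gives the time, the measured TCP pose, the force, the opening and the grip force at its end, in the units of the state.
- state(): the state, without advancing time (a new reading comes with each control period).
- grab_frame(name): name is "side" or "top"; returns the picture (420x560x3 uint8, blue, green, red); there is no depth.
- camera_params(name): a dict with "camera_matrix" (3x3 intrinsics, pixels), "k1" (the pictures are not rectified: a ray, as slopes to the right and down, at radius r is drawn at 1 + k1 r^2 times it, then the intrinsics apply), "R" (3x3) and "t" (3): a world point X has camera coordinates R X + t. Camera axes: x right, y down, z forward; pixel columns grow to the right and rows downward; lengths in mm; the calibration is good to about 2 mm. A picture is of the moment at which its call begins. camera_params takes no time and is no camera call.
- job_done(): hands the job in; it is judged then, once.
The state is a dict: "time_s": time; "qpos": joint angles; "qvel": joint speeds; "effort": joint torques, N m; "ee_pos": TCP position; "ee_rot": TCP orientation; "force": force on the tool from outside, world axes, zero at the start; "torque": the same for the moment, N m; "gripper_width": finger opening in mm; "gripper_force": force on a finger pad.
Only numpy, scipy, OpenCV 4.12 (cv2) and the standard library are available. Lean on these libraries where they do the work, as an engineer would, in place of code of your own. Each camera call takes 0.05 s, during which the arm holds its last target. There are 200 camera calls.

## Working session

There is one attempt and no reset: what is moved stays moved. The work goes in short steps, Python scripts to look and compute and a tool call to move; the robot and the scene stay as the last step left them, time stands still between calls to the robot, and variables do not carry over. Pictures are saved under pics/ and viewed, at most 10 in all, crops included, and the job is handed in when it is done.

Besides the shell and the picture viewer there is one more tool, called after "Request:" as name(argument=value, ...) on one line, values as JSON. step_arm: Moves the arm, as the interface text tells. Its arguments: {"type":"object","properties":{"plan":{"type":"array","items":{"type":"array","items":{"type":"array","items":{"type":"number"}}}},"newtons":{"type":"number"}},"required":["plan"]}

```bash
mkdir -p pics; python3 - <<'E'
from workcell import *
import cv2
s=state(); print(s['ee_pos'],s['ee_rot'],s['gripper_width'],nose_length)
for n in('side','top'):
    cv2.imwrite(f'pics/{n}0.png',grab_frame(n)); p=camera_params(n); print(n,p)
E
```

```text
[166.37551127 549.90304653 235.10783609] [-1.79894485e+02 -1.97614531e-03  1.63165510e+02] 91.38837682113231 22.0
side {'camera_matrix': array([[428.20656625,   0.        , 279.06853294],
       [  0.        , 428.20656625, 217.75255929],
       [  0.        ,   0.        ,   1.        ]]), 'k1': -0.09274513838198768, 'R': array([[-0.96542531, -0.2606175 , -0.00570016],
       [-0.1692311 ,  0.64322814, -0.74673851],
       [ 0.19827963, -0.71995561, -0.66509331]]), 't': array([ 540.15416977,  144.92889405, 1000.92321316])}
top {'camera_matrix': array([[423.52175964,   0.        , 270.75032378],
       [  0.        , 423.52175964, 208.08440104],
       [  0.        ,   0.        ,   1.        ]]), 'k1': -0.11948771389429218, 'R': array([[ 0.01743455, -0.99982458, -0.00684478],
       [-0.99678406, -0.01684519, -0.07834391],
       [ 0.07821487,  0.00818866, -0.99690289]]), 't': array([  -9.84978873,  574.42683074, 1233.35795779])}
```

View pics/top0.png

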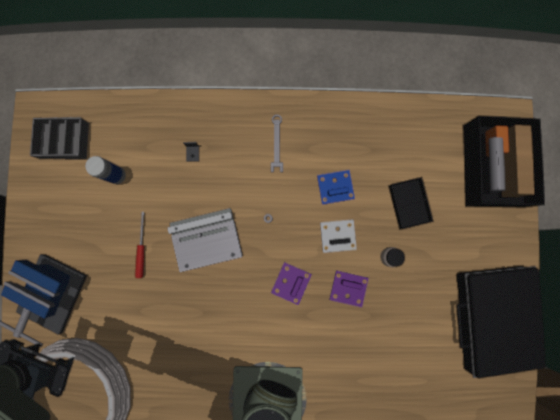

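View pics/side0.png

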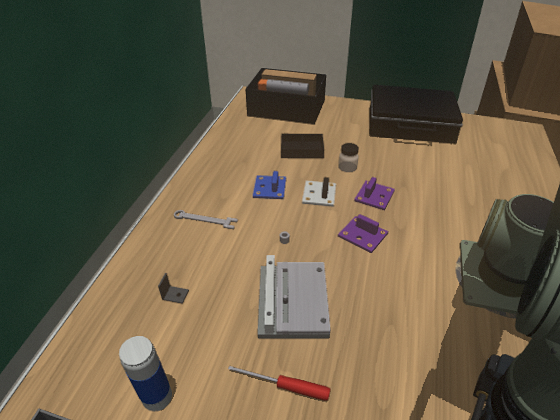

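Top view: the silver template with black handle is at (338,236). The look-alikes are blue (336,187) and purple (292,283) and (349,289). The fixture is at (205,240) with its fence on the upper (+x) side. Side view: template at (320,192), fixture at (294,298). I choose the silver plate and will check it in a close crop.

```bash
cat > h.py <<'E'
import numpy as np,cv2
from workcell import *
def ray(n,uv):
    p=camera_params(n);K=p['camera_matrix'];k=p['k1']
    d=(np.array(uv,float)-K[:2,2])/np.array([K[0,0],K[1,1]])
    u=d.copy()
    for _ in range(20): u=d/(1+k*(u@u))
    R=p['R'];c=-R.T@p['t'];return c,R.T@np.r_[u,1]
def onplane(n,uv,z):
    c,d=ray(n,uv);return c+d*(z-c[2])/d[2]
def proj(n,X):
    p=camera_params(n);q=p['R']@np.array(X,float)+p['t'];s=q[:2]/q[2];s=s*(1+p['k1']*(s@s));return s*p['camera_matrix'][0,0]+p['camera_matrix'][:2,2]
E
python3 - <<'E'
from h import *
t=cv2.imread('pics/top0.png');s=cv2.imread('pics/side0.png')
a=cv2.resize(t[205:275,160:250],(480,373),interpolation=cv2.INTER_CUBIC)  #5.333
b=cv2.resize(t[212:260,312:362],(320,307),interpolation=cv2.INTER_CUBIC)  #6.4
c=cv2.resize(s[170:215,290:350],(320,240),interpolation=cv2.INTER_CUBIC)  #5.333
M=np.zeros((560,800,3),np.uint8);M[:373,:480]=a;M[:307,480:]=b;M[310:550,480:]=c
cv2.imwrite('pics/crop1.png',M)
for n,im,box in(('template',t,(312,212,362,260)),('fixture',t,(160,205,250,275))):
    x0,y0,x1,y1=box;r=im[y0:y1,x0:x1];h=cv2.cvtColor(r,cv2.COLOR_BGR2HSV)
    m=((h[...,1]<50)&(h[...,2]>90)).astype(np.uint8)*255
    m=cv2.morphologyEx(m,cv2.MORPH_CLOSE,np.ones((7,7)))
    cs,_=cv2.findContours(m,cv2.RETR_EXTERNAL,cv2.CHAIN_APPROX_NONE);q=max(cs,key=cv2.contourArea)
    bx=cv2.boxPoints(cv2.minAreaRect(q))+[x0,y0];print(n,cv2.minAreaRect(q),bx.tolist())
    z=8 if n=='template' else 30
    P=np.array([onplane('top',u,z) for u in bx]);print(P.round(1),P.mean(0),[np.linalg.norm(P[i]-P[i-1]).round(1) for i in range(4)])
E
```

```text
template ((25.871910095214844, 23.655057907104492), (30.67074203491211, 34.03646469116211), 84.5596694946289) [[319.4764037132263, 222.0022487640381], [353.3595504760742, 218.77528190612793], [356.26741790771484, 249.30786895751953], [322.38426971435547, 252.5348358154297]]
[[ 536.3 -146.5    8. ]
 [ 547.6 -248.5    8. ]
 [ 456.3 -257.8    8. ]
 [ 445.3 -156.1    8. ]] [ 496.39690575 -202.22920893    8.        ] [np.float64(91.5), np.float64(102.7), np.float64(91.8), np.float64(102.2)]
fixture ((44.163368225097656, 35.04776382446289), (52.97481155395508, 67.63494110107422), 73.39302062988281) [[164.1862645149231, 224.33041381835938], [229.0, 205.0], [244.14047241210938, 255.7651138305664], [179.3267364501953, 275.0955276489258]]
[[520.2 315.2  30. ]
 [581.  123.5  30. ]
 [432.6  75.4  30. ]
 [371.7 265.3  30. ]] [476.37407883 194.86960148  30.        ] [np.float64(156.7), np.float64(201.2), np.float64(156.0), np.float64(199.4)]
```

View pics/crop1.png

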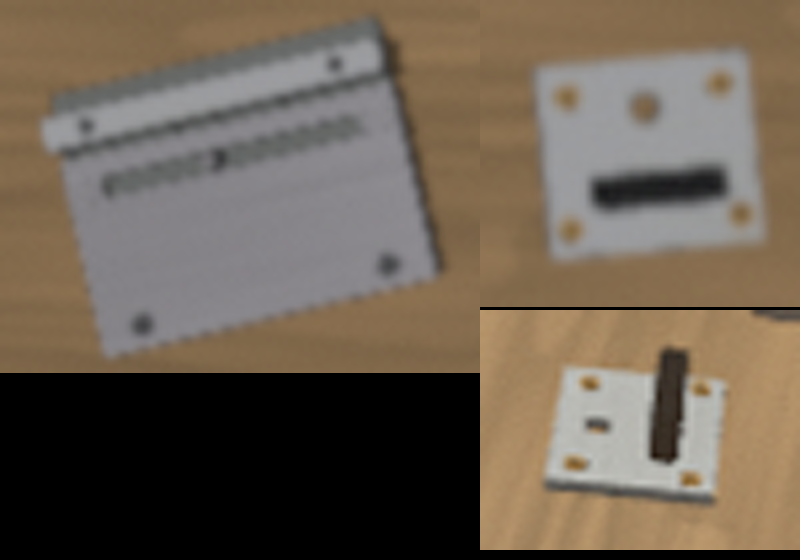

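The crop confirms it: silver plate, hole on the far (+x) side, handle on the near side. The fixture's pin shows near (201,234) in the top view. Next I refine the poses.

```bash
python3 - <<'E'
from h import *
t=cv2.imread('pics/top0.png');h=cv2.cvtColor(t,cv2.COLOR_BGR2HSV).astype(float)
g=cv2.cvtColor(t,cv2.COLOR_BGR2GRAY).astype(float); S=h[...,1]
print('cams',[(-camera_params(n)['R'].T@camera_params(n)['t']).round() for n in('top','side')])
def edge(img,axis,ks,guess,w,sgn):
    out=[]
    for k in ks:
        c=guess(k);r=np.arange(int(c-w),int(c+w)+1)
        v=img[r,k] if axis=='col' else img[k,r]
        d=sgn*np.diff(v);d[d<0]=0;i=d.argmax();j=slice(max(i-1,0),i+2)
        p=(d[j]*(r[:-1][j]+.5)).sum()/d[j].sum();out.append((k,p) if axis=='col' else (p,k))
    return np.array(out,float)
def wline(pts,z):
    P=np.array([onplane('top',u,z)[:2] for u in pts]);vx,vy,x,y=cv2.fitLine(P.astype(np.float32),cv2.DIST_HUBER,0,.01,.01).ravel()
    if vy<0: vx,vy=-vx,-vy
    d=(P-[x,y])@[-vy,vx];return np.array([x,y]),np.array([vx,vy]),d.std()
L=lambda a,b:(lambda k:a[1]+(k-a[0])*(b[1]-a[1])/(b[0]-a[0]))
LT=lambda a,b:(lambda k:a[0]+(k-a[1])*(b[0]-a[0])/(b[1]-a[1]))
res={}
res['bed near']=wline(edge(S,'col',range(184,240),L((179.7,271.3),(242.5,255.6)),3,+1),30)
res['bed left(+y)']=wline(edge(S,'row',range(238,268),LT((171.5,234),(179.7,271.3)),3,-1),30)
res['bed right(-y)']=wline(edge(g,'row',range(225,252),LT((234,220),(242,255)),3,-1),30)
res['fence inner top']=wline(edge(g,'col',range(172,230),L((169,233),(232,218.3)),3,-1),54)
res['tpl far']=wline(edge(S,'col',range(323,351),L((321,222.5),(353,219.5)),3,-1),8)
res['tpl near']=wline(edge(S,'col',range(326,354),L((323,252),(356,249)),3,+1),8)
res['tpl +y']=wline(edge(S,'row',range(226,250),LT((321,222.5),(323.5,252)),3,-1),8)
res['tpl -y']=wline(edge(S,'row',range(223,246),LT((353.5,219.5),(356.5,249.5)),3,+1),8)
for k,(p,v,e) in res.items(): print(k,p.round(1),'dir deg',np.degrees(np.arctan2(v[1],v[0])).round(2),'rms',e.round(2))
m=(g[212:262,312:362]<45).astype(np.uint8);m[:20]=0
c=cv2.connectedComponentsWithStats(m);i=1+c[2][1:,4].argmax();print('handle',c[2][i],c[3][i]+[312,212],onplane('top',c[3][i]+[312,212],40))
ys,xs=np.nonzero(c[1]==i);pts=np.c_[xs+312,ys+212].astype(np.float32);r=cv2.minAreaRect(pts);print(r)
def X(a,b):
    A=np.c_[res[a][1],-res[b][1]];s=np.linalg.solve(A,res[b][0]-res[a][0]);return res[a][0]+s[0]*res[a][1]
C=[X('tpl far','tpl +y'),X('tpl far','tpl -y'),X('tpl near','tpl -y'),X('tpl near','tpl +y')];print('tpl',np.round(C,1),np.mean(C,0))
a=X('bed near','bed left(+y)');b=X('bed near','bed right(-y)');print('bed near corners',a,b,np.linalg.norm(a-b))
y=(a-b)/np.linalg.norm(a-b);x=np.array([y[1],-y[0]]);mid=(a+b)/2;print('fix origin',mid+75*x,'yaw',np.degrees(np.arctan2(-y[0],y[1])))
fp=res['fence inner top'][0]-mid;print('fence from near edge',fp@x,'expect',75+17+24.5)
pin=onplane('top',(200.9,234.3),35)[:2]-mid;print('pin in fix',pin@x-75,pin@y)
E
```

```text
cams [array([ 476.,  -10., 1274.]), array([348., 768., 777.])]
bed near [400.9 189.7] dir deg 104.89 rms 0.21
bed left(+y) [439.5 282.2] dir deg 14.93 rms 0.14
bed right(-y) [483.3  97.6] dir deg 14.69 rms 0.29
fence inner top [519.3 203.2] dir deg 104.94 rms 0.36
tpl far [ 542.1 -197.4] dir deg 96.07 rms 0.42
tpl near [ 452.  -219.4] dir deg 96.1 rms 0.33
tpl +y [ 487.4 -151.5] dir deg 5.82 rms 0.2
tpl -y [ 501.7 -253.5] dir deg 6.51 rms 0.3
handle [18 27 19  5 51] [339.50980392 240.96078431] [ 480.4359859  -202.16007961   40.        ]
((339.05938720703125, 241.09408569335938), (2.786104202270508, 18.20918083190918), 84.2894058227539)
tpl [[ 536.7 -146.5]
 [ 547.5 -248.3]
 [ 456.2 -258.7]
 [ 445.3 -155.8]] [ 496.42657 -202.3251 ]
bed near corners [380.53278 266.48825] [429.21075   83.404655] 189.44432
fix origin [477.35358 194.2178 ] yaw 14.889243
fence from near edge 117.838615 expect 116.5
pin in fix 17.414799773034318 5.076315944433254
```

Request:
step_arm(plan=[[[-5.2,-6.3,0,0.15,0.6],[-10.4,-12.6,0,0.3,0.6],[-15.6,-18.9,0,0.45,0.6],[-20.8,-25.2,0,0.6,0.6],[-26.0,-31.6,1,0.75,0.6],[-31.1,-37.9,3,0.9,0.6],[-36.3,-44.2,5,1.05,0.6],[-41.5,-50.5,7,1.17,0.6],[-46.7,-56.8,9,1.17,0.6],[-51.9,-63.1,11.6,1.17,0.6],[-51.9,-63.1,11.6,1.17,0.6],[-51.9,-63.1,11.6,1.17,0.6],[-51.9,-63.1,11.6,1.17,0.6],[-51.9,-63.1,11.6,1.17,0.6],[-51.9,-63.1,11.6,1.17,0.6],[-51.9,-63.1,11.6,1.17,0.6],[-51.9,-63.1,11.6,1.17,0.6],[-51.9,-63.1,11.6,1.17,0.6]]])

```text
time_s: 2.35
ee_pos: [480.5, -202.9, 120.5]
ee_rot: [180.0, 0.0, 96.2]
force: [0.3, -0.8, 0.4]
gripper_width: 54.7
gripper_force: 0.0
```

Request:
step_arm(newtons=25, plan=[[[-0.1,0,3,0,0.6],[-0.1,0,6,0,0.6],[-0.1,0,8,0,0.6],[-0.1,0,8.5,0,0.6],[-0.1,0,8.5,0,0.6],[-0.1,0,8.5,0,0],[-0.1,0,8.5,0,0],[-0.1,0,8.5,0,0],[-0.1,0,8.5,0,0],[-0.1,0,8.5,0,0],[-0.1,0,8.5,0,0]]])

```text
time_s: 3.72
ee_pos: [480.4, -204.9, 35.0]
ee_rot: [-180.0, -0.0, 96.1]
force: [-2.1, -0.4, 3.9]
gripper_width: 16.0
gripper_force: 25.0
```

Request:
step_arm(plan=[[[0,0,-2,0,0],[0,0,-5,0,0],[0,0,-9,0,0],[2,0.1,-9,0,0],[6,0.2,-9,0,0],[11,0.5,-9,-0.05,0],[16,0.7,-9,-0.1,0],[21,0.9,-9,-0.154,0],[26,1.1,-9,-0.154,0],[31,1.4,-9,-0.154,0],[35,1.5,-9,-0.154,0],[37.5,1.6,-9,-0.154,0],[38.66,1.7,-9,-0.154,0],[38.66,1.7,-8,-0.154,0],[38.66,1.7,-6,-0.154,0],[38.66,1.7,-6,-0.154,0],[38.66,1.7,-6,-0.154,0]]])

```text
time_s: 5.85
ee_pos: [456.4, 180.7, 94.9]
ee_rot: [-180.0, 0.0, 104.9]
force: [0.1, 0.6, -3.0]
gripper_width: 16.0
gripper_force: 25.0
```

```bash
python3 - <<'E'
from h import *
s=state();print(s['ee_pos'],s['ee_rot'],s['force'],s['gripper_force'])
a=grab_frame('top');b=grab_frame('side')
cv2.imwrite('pics/top1.png',a);cv2.imwrite('pics/side1.png',b)
M=np.zeros((560,800,3),np.uint8)
M[:,:400]=cv2.resize(a[190:290,165:236],(400,560),interpolation=cv2.INTER_CUBIC)
M[:,400:]=cv2.resize(b[225:345,240:326],(400,560),interpolation=cv2.INTER_CUBIC)
cv2.imwrite('pics/crop2.png',M)
E
```

```text
[456.40151912 180.70160059  94.93516921] [-1.79990818e+02  2.56589253e-03  1.04892645e+02] [ 0.10015481  0.63756711 -2.96226329] 24.999593496322632
```

View pics/crop2.png

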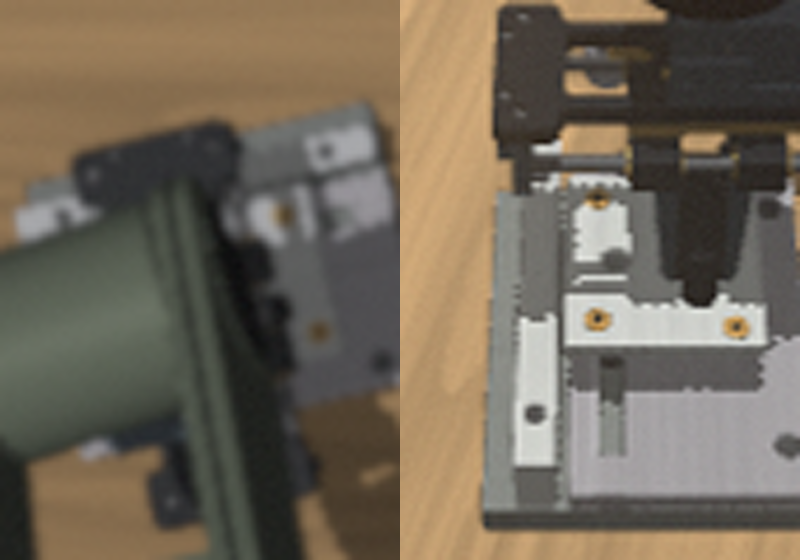

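The template hangs level and parallel to the fence: fence at the left (crop 535,400), plate front edge at crop y≈347, from x=565 to 765. The pin itself is hidden. I'll compare those corners with their predicted pixels.

```bash
python3 - <<'E'
from h import *
th=np.radians(14.9);ex=np.array([np.cos(th),np.sin(th)]);ey=np.array([-ex[1],ex[0]])
c=np.array([456.4,180.7])+16*ex
for nm,sx,uv in(('+x',45,(275.1,299.0)),('-x',-45,(318.1,298.6))):
    P=np.r_[c+sx*ex+50*ey,68];print(nm,'pred',proj('side',P),'seen',uv)
    q=onplane('side',uv,68)[:2]-P[:2];print('  offset in fixture axes',q@ex,q@ey)
O=np.array([478.,194.4])
b=cv2.cvtColor(cv2.imread('pics/side0.png'),cv2.COLOR_BGR2GRAY)
# fixture features seen in the side view vs. pose: inner top edge ends of the fence, bed +y corners
for nm,l in(('fence in top +y',(41.5,95,54)),('bed -x+y',(-75,95,30)),('bed -x-y',(-75,-95,30)),('fence in top -y',(41.5,-95,54)),('pin y5 top',(17,5,39))):
    print(nm,proj('side',np.r_[O+l[0]*ex+l[1]*ey,l[2]]).round(1))
M=cv2.resize(b[245:345,250:338],(704,600*8*100//600//1),interpolation=cv2.INTER_CUBIC)[:600] if 0 else cv2.resize(b[250:325,250:338],(704,600),interpolation=cv2.INTER_CUBIC)
cv2.imwrite('pics/crop3.png',M)
E
```

```text
+x pred [274.6382327  298.58513836] seen (275.1, 299.0)
  offset in fixture axes -0.9623005669724263 1.066124139187581
-x pred [318.32250783 298.49508482] seen (318.1, 298.6)
  offset in fixture axes 0.475479907015646 0.26752864061722
fence in top +y [272. 324.]
bed -x+y [329.4 330.7]
bed -x-y [322.9 261.6]
fence in top -y [273.3 254.7]
pin y5 top [284. 293.]
```

View pics/crop3.png

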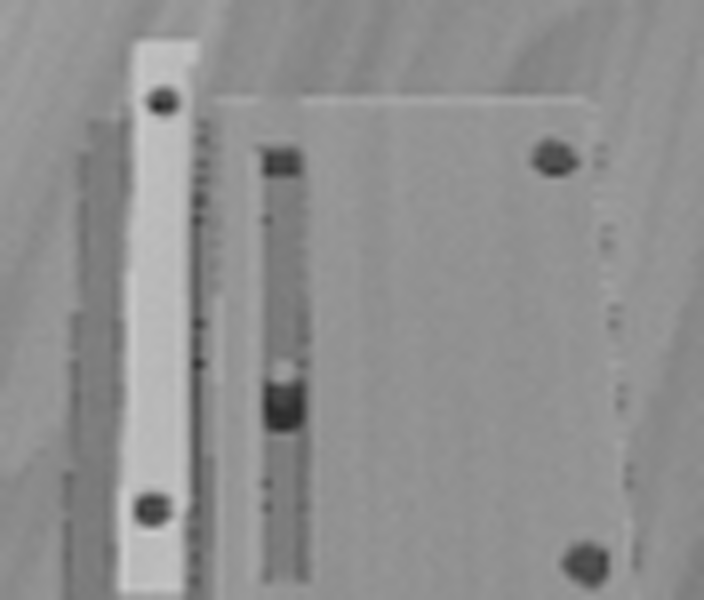

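```bash
python3 - <<'E'
from h import *
th=np.radians(14.9);ex=np.array([np.cos(th),np.sin(th)]);ey=np.array([-ex[1],ex[0]]);O=np.array([478.,194.4])
def loc(n,uv,z): q=onplane(n,uv,z)[:2]-O;return (q@ex).round(1),(q@ey).round(1)
print('side pin top',loc('side',(284.9,296.1),39))
for nm,c in(('slot -y end',(281,148)),('slot +y end',(285,583)),('fence hole -y',None)):
    if c: print(nm,loc('side',(250+(c[0]+.5)/8-.5,250+(c[1]+.5)/8-.5),30))
for c in((300,37+63),(598,100)): print('bed -y edge',loc('side',(250+(c[0]+.5)/8-.5,250+(c[1]+.5)/8-.5),30))
a=cv2.imread('pics/top0.png');cv2.imwrite('pics/crop4.png',cv2.resize(a[215:245,170:235],(780,360),interpolation=cv2.INTER_CUBIC))
E
```

```text
side pin top (np.float64(15.2), np.float64(13.3))
slot -y end (np.float64(15.1), np.float64(-75.2))
slot +y end (np.float64(14.9), np.float64(74.7))
bed -y edge (np.float64(9.4), np.float64(-94.0))
bed -y edge (np.float64(-78.2), np.float64(-93.7))
```

View pics/crop4.png

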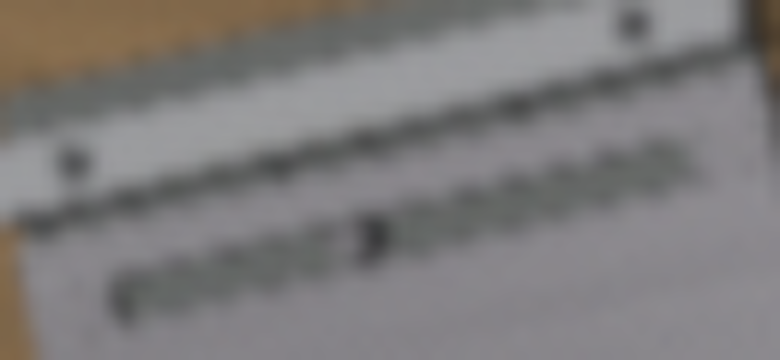

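The pin top appears at about y=+12 mm along the slot in both views. I'll lower beside the fence with the hole short of the pin, then feel for the fence.

Request:
step_arm(newtons=20, plan=[[[0.4,0,0.5,0,0],[0.9,0,1.2,0,0],[0.9,0,1.8,0,0],[0.9,0.1,1.8,0,0],[0.9,0.2,1.8,0,0],[0.9,0.2,1.8,0,0],[0.9,0.2,1.8,0,0]]])

```text
time_s: 6.82
ee_pos: [456.0, 190.5, 77.1]
ee_rot: [180.0, -0.0, 104.9]
force: [0.3, 0.6, -2.9]
gripper_width: 16.0
gripper_force: 20.0
```

Request:
step_arm(plan=[[[0,0.05,0,0,0],[0,0.05,0,0,0]]])

```text
time_s: 7.08
ee_pos: [456.4, 190.7, 77.0]
ee_rot: [180.0, -0.0, 105.0]
force: [-0.3, 0.2, -2.6]
gripper_width: 16.0
gripper_force: 20.0
```

Request:
step_arm(plan=[[[0,0.05,0,0,0],[0,0.05,0,0,0]]])

```text
time_s: 7.32
ee_pos: [456.9, 190.8, 76.9]
ee_rot: [180.0, -0.0, 105.0]
force: [-0.1, -0.5, -3.0]
gripper_width: 15.8
gripper_force: 20.0
```

Request:
step_arm(plan=[[[0,0.05,0,0,0],[0,0.05,0,0,0]]])

```text
time_s: 7.58
ee_pos: [457.4, 191.0, 77.0]
ee_rot: [180.0, -0.0, 105.0]
force: [0.4, 0.9, -3.4]
gripper_width: 16.1
gripper_force: 20.0
```

Request:
step_arm(plan=[[[0,0.05,0,0,0],[0,0.05,0,0,0]]])

```text
time_s: 7.82
ee_pos: [457.6, 191.0, 76.9]
ee_rot: [-180.0, -0.0, 105.0]
force: [-0.9, 0.7, -1.6]
gripper_width: 15.9
gripper_force: 20.0
```

Request:
step_arm(plan=[[[0,0.04,0,0,0],[0,0.04,0,0,0]]])

```text
time_s: 8.07
ee_pos: [457.6, 191.0, 76.8]
ee_rot: [-179.9, -0.0, 104.9]
force: [-1.7, -0.3, -1.3]
gripper_width: 15.9
gripper_force: 20.0
```

Fence felt (−1.7 N, x stalled at 457.6). I'll back off a little and lower gently towards the pin top.

Request:
step_arm(newtons=12, plan=[[[0,-0.11,0,0,0],[0,-0.11,0.1,0,0],[0,-0.11,0.2,0,0],[0,-0.11,0.2,0,0]]])

```text
time_s: 8.57
ee_pos: [457.4, 190.9, 74.9]
ee_rot: [180.0, -0.0, 105.0]
force: [-0.2, -1.3, -3.3]
gripper_width: 16.2
gripper_force: 12.0
```

Request:
step_arm(plan=[[[0,0,0.05,0,0],[0,0,0.05,0,0]]])

```text
time_s: 8.82
ee_pos: [457.2, 190.9, 74.4]
ee_rot: [180.0, -0.0, 105.0]
force: [-0.6, 0.2, -2.5]
gripper_width: 16.1
gripper_force: 12.0
```

Request:
step_arm(plan=[[[0,0,0.05,0,0],[0,0,0.05,0,0]]])

```text
time_s: 9.07
ee_pos: [457.2, 190.9, 74.0]
ee_rot: [180.0, -0.0, 105.0]
force: [-0.4, 0.4, -1.5]
gripper_width: 16.0
gripper_force: 12.0
```

Request:
step_arm(plan=[[[0,0,0.03,0,0],[0,0,0.03,0,0]]])

```text
time_s: 9.32
ee_pos: [457.2, 190.9, 73.9]
ee_rot: [180.0, -0.0, 105.0]
force: [-0.9, -0.2, 1.3]
gripper_width: 15.7
gripper_force: 12.0
```

Request:
step_arm(plan=[[[0,0,0.03,0,0],[0,0,0.03,0,0]]])

```text
time_s: 9.57
ee_pos: [457.2, 190.9, 73.8]
ee_rot: [180.0, -0.0, 105.0]
force: [-1.8, -1.3, 4.5]
gripper_width: 16.0
gripper_force: 12.0
```

Request:
step_arm(plan=[[[0.1,0,0,0,0],[0.2,0,0,0,0],[0.3,0,0,0,0],[0.4,0,0,0,0],[0.5,0,0,0,0],[0.6,0,0,0,0],[0.6,0,0,0,0]]])

```text
time_s: 10.45
ee_pos: [455.2, 197.2, 72.8]
ee_rot: [-180.0, -0.1, 104.9]
force: [-0.2, 2.0, -2.9]
gripper_width: 15.6
gripper_force: 12.0
```

Request:
step_arm(plan=[[[0.05,0,0,0,0],[0.1,0,0,0,0]]])

```text
time_s: 10.7
ee_pos: [454.9, 197.7, 72.9]
ee_rot: [-179.9, -0.0, 105.0]
force: [-0.4, 0.8, -2.4]
gripper_width: 16.0
gripper_force: 12.0
```

Request:
step_arm(plan=[[[0.05,0,0,0,0],[0.1,0,0,0,0]]])

```text
time_s: 10.95
ee_pos: [455.0, 198.7, 73.2]
ee_rot: [-180.0, -0.0, 105.0]
force: [-0.5, 0.1, -2.3]
gripper_width: 16.3
gripper_force: 12.0
```

The pin load vanished (−2.9 N is the template's weight), so the hole has probably reached the pin. I'll lower gently and check.

Request:
step_arm(plan=[[[0.05,0,0.05,0,0],[0.05,0,0.1,0,0]]])

```text
time_s: 11.2
ee_pos: [454.9, 199.1, 72.3]
ee_rot: [180.0, -0.0, 105.0]
force: [-0.3, -0.1, -3.1]
gripper_width: 15.9
gripper_force: 12.0
```

Request:
step_arm(plan=[[[0,0,0.05,0,0],[0,0,0.1,0,0]]])

```text
time_s: 11.45
ee_pos: [454.9, 199.1, 71.3]
ee_rot: [180.0, -0.0, 105.0]
force: [0.1, -0.9, -3.1]
gripper_width: 15.9
gripper_force: 12.0
```

Request:
step_arm(plan=[[[0,0,0.05,0,0],[0,0,0.1,0,0],[0,0,0.15,0,0],[0,0,0.2,0,0],[0,0,0.2,0,0]]])

```text
time_s: 12.08
ee_pos: [455.0, 199.1, 69.3]
ee_rot: [180.0, -0.0, 105.0]
force: [-0.7, -0.3, -3.4]
gripper_width: 16.1
gripper_force: 12.0
```

Request:
step_arm(plan=[[[0,0,0.05,0,0],[0,0,0.1,0,0],[0,0,0.15,0,0],[0,0,0.2,0,0],[0,0,0.2,0,0]]])

```text
time_s: 12.7
ee_pos: [454.9, 199.1, 67.3]
ee_rot: [-180.0, -0.0, 105.0]
force: [0.2, -0.7, -2.8]
gripper_width: 15.9
gripper_force: 12.0
```

Request:
step_arm(plan=[[[0,0,0.05,0,0],[0,0,0.1,0,0],[0,0,0.1,0,0]]])

```text
time_s: 13.08
ee_pos: [454.9, 199.1, 66.3]
ee_rot: [-180.0, -0.0, 105.0]
force: [-0.4, -1.3, -3.1]
gripper_width: 15.8
gripper_force: 12.0
```

Request:
step_arm(plan=[[[0,0,0.05,0,0],[0,0,0.1,0,0],[0,0,0.1,0,0]]])

```text
time_s: 13.45
ee_pos: [454.9, 199.1, 65.3]
ee_rot: [-180.0, -0.0, 105.0]
force: [0.5, 0.2, -3.1]
gripper_width: 16.1
gripper_force: 12.0
```

Request:
step_arm(plan=[[[0,0,0.05,0,0],[0,0,0.05,0,0]]])

```text
time_s: 13.7
ee_pos: [455.0, 199.1, 65.1]
ee_rot: [180.0, -0.0, 105.0]
force: [-0.2, 0.4, -0.7]
gripper_width: 16.0
gripper_force: 12.0
```

Bed contact at z 65.1, which matches the underside at 30 mm. I'll go a touch lower, open partly and rise.

Request:
step_arm(plan=[[[0,0,0.02,0,0],[0,0,0.02,0,0],[0,0,0.02,0,0.33],[0,0,0.02,0,0.33],[0,0,0.02,0,0.33],[0,0,0.02,0,0.33],[0,0,-1,0,0.33],[0,0,-3,0,0.33],[0,0,-6,0,0.33],[0,0,-10,0,0.33],[0,0,-14,0,0.33],[-3,-5,-16,0,0.33],[-8,-10,-16,0,0.33],[-13,-12,-16,0,0.33],[-18,-12,-16,0,0.33],[-20,-12,-16,0,0.33],[-20,-12,-16,0,0.33],[-20,-12,-16,0,0.33]]])

```text
time_s: 15.95
ee_pos: [390.4, -24.5, 225.1]
ee_rot: [180.0, -0.0, 105.0]
force: [-0.5, 0.2, 0.8]
gripper_width: 30.0
gripper_force: 0.0
```

```bash
python3 - <<'E'
from h import *
s=state();print(s['ee_pos'],s['force'],s['gripper_width'],s['gripper_force'])
a=grab_frame('top');b=grab_frame('side')
M=np.zeros((560,800,3),np.uint8)
M[:,:400]=cv2.resize(a[200:280,165:245],(400,400),interpolation=cv2.INTER_CUBIC)[:0].sum() if 0 else 0
M[:400,:400]=cv2.resize(a[200:280,165:245],(400,400),interpolation=cv2.INTER_CUBIC)
M[:500,400:]=cv2.resize(b[245:345,255:335],(400,500),interpolation=cv2.INTER_CUBIC)
cv2.imwrite('pics/crop5.png',M)
E
```

```text
[390.39131962 -24.53775145 225.0810609 ] [-0.48633044  0.18909246  0.81591318] 30.043966469072068 0.0
```

View pics/crop5.png

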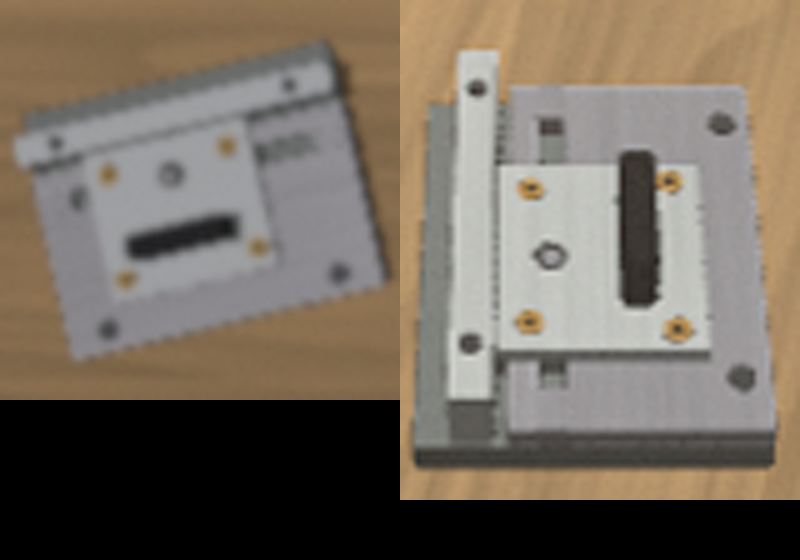

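The pin shows in the large hole in both views (crop 172,175 and 550,256). The plate lies flat along the fence, the gripper is clear of it, and the bystanders weren't touched.

```bash
python3 -c "
from workcell import *
print(job_done())"
```

```text
the job is handed in; nothing more can be done
None
```

The template is seated flat on the bed over the pin, along the fence, and released, and the job is handed in at about 16 s; the judge's verdict was not shown.

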